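# Line the cans up by height on the shelf board

### The arm

A 6-joint arm with a two-finger parallel gripper is mounted at the origin on the work surface. World frame = base frame: x ahead of the robot, y to its left, z up, the work surface at z = 0. Lengths are in m, angles in rad, forces in N, time in s.
With the tool pointing down it reaches from about 0.35 to 0.975 m from the base axis. Payload 4.9 kg.
Tool frame: the origin (TCP) lies at the very end of the fingers, on their centre line; the grasp point (between the pads) lies 19 mm behind it; z points along the fingers, y is the line along which they close (so a half turn about z gives the same grasp; the last joint's range is limited). The gripper opens to 85 mm and grips with 20 to 120 N. Pads are 22 mm wide; open, the fingers measure 114 mm over their backs; the gripper's body (76 mm by 85 mm) begins 54 mm behind the grasp point. The pads swing forward as they close: fully open they stand 13 mm farther back than shut.
Start: joints at [1.228, 0.053, 1.613, -0, 1.476, -0.119], TCP at [0.139, 0.609, 0.231] pointing down, gripper open.
Joint ranges: [-3.01, 3.01], [-1.01, 2.22], [0.06, 2.58], [-1.02, 4.17], [0.09, 2.62], [-3.14, 3.14]. Speed limits (rad/s): [2.57, 2.57, 3.14, 3.14, 3.14, 3.14].

### API

Orientations are given as a unit quaternion [w, x, y, z].
In Python, from plant import manip, vision, order gives the robot as it stands.
- The arm moves only by the tool play_rows, never from a script. Its argument "steps" is a list that holds one entry, the list of rows, each a list of 6 numbers: the shift along the tool's x, y, z in mm, then the turn, a rotation vector about the tool's x, y, z in degrees. A call has 1 to 12 rows; each row is the pose to reach, as a shift and turn from the pose commanded when the call began, along the tool's axes at that moment; what a row does not reach only later rows make up. A row lasts 1/12 s, in which the tool goes at most 41.7 mm and 7.16 degrees, less where a joint would pass 70% of its speed; a pose out of reach is approached as far as the arm can. A call with a gripper value outside its range is refused whole. "claw" is the gripper's target within -1 to 1 (fully open at 1, half-way at 0, shut at -1), set as the call begins (left out, the last holds). The fingers move at their own pace and stop on an object; the grip force is fixed at half the most. Time passes only in rows, so rows that repeat a pose let the fingers close. It gives the time, the measured TCP pose, the force, the opening and the grip force at its end, in the units of the state.
- manip.state(): the state, without advancing time (a new reading comes with each control period).
- vision.grab_frame(name): name is "side" or "top" or "wrist"; returns (picture, depth): 420x560x3 uint8, blue, green, red; 420x560 float32, m along the optical axis (not along the pixel's ray), 0 where there is no reading.
- vision.camera_info(name): a dict with "K" (3x3 intrinsics, pixels), "eye" and "orientation" of the camera in the world; the wrist camera has in their place "T_tool_cam" (4x4, takes a point from camera to tool coordinates, whose origin is the TCP and whose axes are the flange's). Camera axes: x right, y down, z forward; pixel columns grow to the right and rows downward; lengths in m; the calibration is good to about 2 mm. A picture is of the moment at which its call begins: read the wrist's pose just before it. camera_info takes no time and is no camera call.
- order.job_done(): hands the job in; it is judged then, once.
The state is a dict: "time": time; "joint_pos": joint angles; "joint_vel": joint speeds; "joint_efforts": joint torques, N m; "tool_pos": TCP position; "tool_rot": TCP orientation; "contact_force": force on the tool from outside, world axes, zero at the start; "ft_torque": the same for the moment, N m; "gripper_width": opening from 0.0 (shut) to 1.0 (fully open); "grasp_force": force on a finger pad.
Only numpy, scipy, OpenCV 4.12 (cv2) and the standard library are available. Lean on these libraries where they do the work, as an engineer would, in place of code of your own. Each camera call takes 0.05 s, during which the arm holds its last target. There are 200 camera calls.

### The job

Stand the four loose cans on the shelf board in order of height, one in the middle of each painted circle, with the tallest in the circle next to the amber beacon and the shortest at the other end, beside the roll of tape. Keep the cans upright, tip none over, and leave the beacon and the tape where they are.

Things in the scene. Friction and masses are not known exactly. Their poses are not given: they have to be found in the camera images.
- spray_mid (a point): tallest: green spray can with a yellow band and a black cap. A loose straight-sided round can 150 mm tall, 50 mm in diameter over its whole height, closed flat top, about 0.1 to 0.3 kg; stands upright on the bench at the start. The point is its centre, half-way up (75.0 mm above its base); z is up along the can. Can be gripped anywhere on its side.
- polish_mid (a point): second tallest: white polish bottle with a blue band and a white cap. A loose straight-sided round can 125 mm tall, 54 mm in diameter over its whole height, closed flat top, about 0.1 to 0.3 kg; stands upright on the bench at the start. The point is its centre, half-way up (62.5 mm above its base); z is up along the can. Can be gripped anywhere on its side.
- oil_mid (a point): third tallest: plain red oil tin, red all over. A loose straight-sided round can 100 mm tall, 48 mm in diameter over its whole height, closed flat top, about 0.1 to 0.3 kg; stands upright on the bench at the start. The point is its centre, half-way up (50.0 mm above its base); z is up along the can. Can be gripped anywhere on its side.
- filler_mid (a point): shortest: plain blue filler pot, blue all over. A loose straight-sided round can 75 mm tall, 54 mm in diameter over its whole height, closed flat top, about 0.1 to 0.3 kg; stands upright on the bench at the start. The point is its centre, half-way up (37.5 mm above its base); z is up along the can. Can be gripped anywhere on its side.
- mark_a: Painted white circle, dark middle, outer diameter 84 mm, the leftmost as the robot sees it (largest y) of a straight row of four, 100 mm apart, flat on a fixed grey steel board (620 x 110 mm, 20 mm high, within about 12 degrees of straight across). Origin: centre of the circle on the top face of the board, 20 mm above the bench; y runs along the row to the left, x across it away from the robot.
- mark_b: Painted white circle, dark middle, outer diameter 84 mm, second from the left of a straight row of four, 100 mm apart, flat on a fixed grey steel board (620 x 110 mm, 20 mm high, within about 12 degrees of straight across). Origin: centre of the circle on the top face of the board, 20 mm above the bench; y runs along the row to the left, x across it away from the robot.
- mark_c: Painted white circle, dark middle, outer diameter 84 mm, third from the left of a straight row of four, 100 mm apart, flat on a fixed grey steel board (620 x 110 mm, 20 mm high, within about 12 degrees of straight across). Origin: centre of the circle on the top face of the board, 20 mm above the bench; y runs along the row to the left, x across it away from the robot.
- mark_d: Painted white circle, dark middle, outer diameter 84 mm, the rightmost (smallest y) of a straight row of four, 100 mm apart, flat on a fixed grey steel board (620 x 110 mm, 20 mm high, within about 12 degrees of straight across). Origin: centre of the circle on the top face of the board, 20 mm above the bench; y runs along the row to the left, x across it away from the robot.
- beacon: Amber warning beacon: black round base 88 mm in diameter, orange dome 72 mm in diameter, 72 mm tall in all. Loose, stands on the board beyond one end of the row (about 100 mm from the last circle, either end). It shows the end for the tallest can; must stay where it is. Origin at the centre of its underside.
- tape: Roll of yellow tape lying flat, 92 mm in diameter, 50 mm high. Loose, on the board beyond the other end of the row. Must stay where it is. Origin at the centre of its underside.
Not all that is in view belongs to the job. What is shaped like the part that bears spray_mid but purple or turquoise is not meant.

How it is judged:
By the outcome, as a careful person would: the job done as asked, in the order asked, and still so for the second after the job is handed in, with the robot touching nothing.
It also fails if it takes over 120 s, if anything falls off the work surface, if the arm or the gripper's body presses on something with over 40 N, if the wrist force passes 120 N, or if a joint passes its speed limit or range.

## Working session

There is one attempt and no reset: what is moved stays moved. The work goes in short steps, Python scripts to look and compute and a tool call to move; the robot and the scene stay as the last step left them, time stands still between calls to the robot, and variables do not carry over. Pictures are saved under pics/ and viewed, at most 14 in all, crops included, and the job is handed in when it is done.

Besides the shell and the picture viewer there is one more tool, called after "Emit:" as name(argument=value, ...) on one line, values as JSON. play_rows: Moves the arm, as the interface text tells. Its arguments: {"type":"object","properties":{"steps":{"type":"array"},"claw":{"type":"number"}},"required":["steps"]}

```bash
mkdir -p pics; cat > h.py <<'E'
import numpy as np, cv2
from plant import manip, vision, order
from scipy.spatial.transform import Rotation as R
def q2R(q): return R.from_quat([q[1],q[2],q[3],q[0]]).as_matrix()
def cam(name):
    i=vision.camera_info(name); K=np.array(i["K"])
    if name=="wrist":
        s=manip.state(); T=np.eye(4); T[:3,:3]=q2R(s["tool_rot"]); T[:3,3]=s["tool_pos"]
        T=T@np.array(i["T_tool_cam"])
    else:
        T=np.eye(4); o=np.array(i["orientation"]); T[:3,:3]=q2R(o) if o.size==4 else o; T[:3,3]=i["eye"]
    return K,T
def ray(K,T,u,v,z):   # intersect pixel ray with plane z
    d=T[:3,:3]@np.linalg.inv(K)@[u,v,1]; e=T[:3,3]; return e+d*(z-e[2])/d[2]
def cloud(K,T,D):
    v,u=np.indices(D.shape); P=np.stack([(u-K[0,2])/K[0,0]*D,(v-K[1,2])/K[1,1]*D,D],-1)
    return P@T[:3,:3].T+T[:3,3]
E
python3 - <<'E'
from h import *
for n in("side","top"):
    K,T=cam(n); p,d=vision.grab_frame(n); cv2.imwrite(f"pics/{n}0.png",p); np.savez(f"{n}0.npz",p=p,d=d,K=K,T=T); print(n,K,T)
s=manip.state();print(s)
E
```

```text
side [[405.45772639   0.         284.09058749]
 [  0.         405.45772639 204.58416963]
 [  0.           0.           1.        ]] [[ 0.75485202 -0.33452916  0.56417077  0.05302065]
 [-0.65585307 -0.37523424  0.65502368 -0.53684015]
 [-0.00742833 -0.86445908 -0.5026483   0.4892662 ]
 [ 0.          0.          0.          1.        ]]
top [[480.20451169   0.         273.31505432]
 [  0.         480.20451169 219.75996176]
 [  0.           0.           1.        ]] [[-2.49936526e-02 -9.88495870e-01  1.49168466e-01  3.78654325e-01]
 [-9.99680381e-01  2.52811165e-02  3.09390563e-05  3.99580555e-02]
 [-3.80172851e-03 -1.49120016e-01 -9.88811796e-01  1.20292519e+00]
 [ 0.00000000e+00  0.00000000e+00  0.00000000e+00  1.00000000e+00]]
{'time': 0.1, 'joint_pos': array([ 1.22796458e+00,  5.32778698e-02,  1.61417579e+00, -2.43124448e-05,
        1.47601473e+00, -1.19009277e-01]), 'joint_vel': array([ 0.00013934,  0.00122898, -0.0037092 ,  0.00029971, -0.00036037,
       -0.00188633]), 'joint_efforts': array([ 4.23509914e-05, -3.94899988e+01, -3.71363425e+01, -1.17163440e-04,
        3.86559666e-03, -5.78669699e-06]), 'tool_pos': array([0.13854072, 0.60886064, 0.2301826 ]), 'tool_rot': array([-2.02873596e-04,  1.11676579e-01,  9.93744163e-01, -9.15741404e-04]), 'contact_force': array([ 1.25485347, -0.26561081,  1.37628624]), 'ft_torque': array([-0.03714293, -0.04187994,  0.04485542]), 'grasp_force': 0.0, 'gripper_width': 1.0000825625209082}
```

View pics/top0.png

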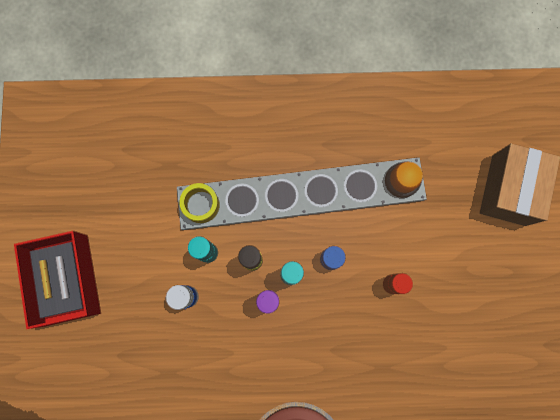

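View pics/side0.png

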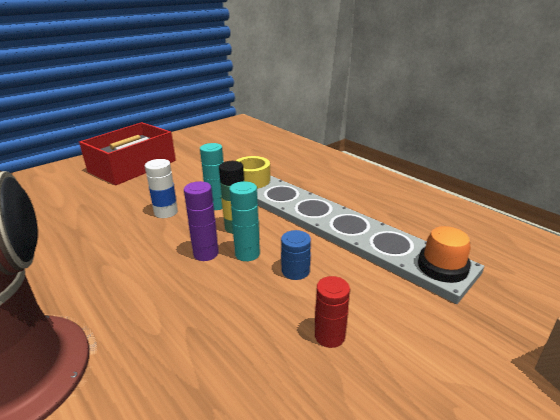

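Spray candidates in the top view: the black-capped can (249,257), turquoise cans (199,248) and (292,272), and a purple can (267,302). Only the black-capped one shows green and yellow in the side view (232,200), so that's the spray can. Polish is at (178,297), oil at (402,284) and filler at (333,258). The beacon is on the right (405,178), so tallest to shortest runs from mark_d to mark_a.

```bash
python3 - <<'E'
from h import *
t=np.load("top0.npz");K,T,D=t["K"],t["T"],t["d"];C=cloud(K,T,D)
v,u=np.indices(D.shape)
for n,(a,b),h in [("spray",(249,257),.15),("polish",(178,297),.125),("oil",(402,284),.1),("filler",(333,258),.075),("turqL",(199,248),.15),("turqR",(292,272),.15),("purple",(267,302),.15),("beacon",(407,175),.072),("tape",(199,201),.07)]:
    m=(np.hypot(u-a,v-b)<24)&(abs(C[...,2]-h)<.008); P=C[m]
    lo,hi=P.min(0),P.max(0); (x,y),r=cv2.minEnclosingCircle(P[:,:2].astype(np.float32))
    print(n,m.sum(),"c",np.round([x,y,r],4),"z",np.round(np.median(P[:,2]),4))
for n,p in [("a",(242,200)),("b",(282,195)),("c",(321,190.5)),("d",(360.5,185.5))]: print(n,ray(K,T,*p,.02))
crop=t["p"][150:320,165:435]; cv2.imwrite("pics/crop1.png",cv2.resize(crop,None,fx=2.9,fy=2.9,interpolation=cv2.INTER_CUBIC))
print(vision.camera_info("wrist"))
E
```

```text
spray 405 c [0.4591 0.0952 0.025 ] z 0.1502
polish 470 c [0.3743 0.2566 0.0273] z 0.125
oil 353 c [ 0.3923 -0.2488  0.0241] z 0.1002
filler 402 c [ 0.4578 -0.1     0.0269] z 0.0752
turqL 400 c [0.4816 0.2056 0.025 ] z 0.1503
turqR 408 c [0.4215 0.002  0.0249] z 0.1503
purple 411 c [0.3602 0.0574 0.0248] z 0.15
beacon 120 c [ 0.6491 -0.2853  0.0364] z 0.0755
tape 545 c [0.5996 0.2192 0.0465] z 0.0698
a [0.60920507 0.11723821 0.02      ]
b [0.61939411 0.01662639 0.02      ]
c [ 0.6283917  -0.08167621  0.02      ]
d [ 0.63866167 -0.18152115  0.02      ]
{'K': array([[372.55489851,   0.        , 276.66565163],
       [  0.        , 372.55489851, 206.03581912],
       [  0.        ,   0.        ,   1.        ]]), 'T_tool_cam': array([[ 4.46071381e-04, -9.52796937e-01, -3.03607969e-01,
         7.74482058e-02],
       [ 9.99999873e-01,  4.96607600e-04, -8.92429672e-05,
        -2.74857474e-05],
       [ 2.35804450e-04, -3.03607890e-01,  9.52797037e-01,
        -1.43453858e-01],
       [ 0.00000000e+00,  0.00000000e+00,  0.00000000e+00,
         1.00000000e+00]])}
```

View pics/crop1.png

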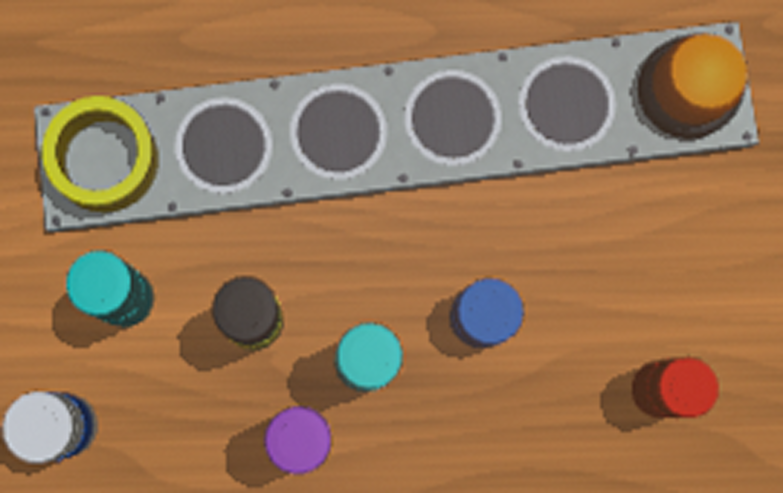

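```bash
cat >> h.py <<'E'
def to(x,y,z,th=5.63,s=None):
    "shift (mm) and turn (deg) in present tool axes to reach world x,y,z, tool y at th deg, pointing down"
    s=s or manip.state(); Rt=q2R(s["tool_rot"]); t=np.radians(th); c,n=np.cos(t),np.sin(t)
    G=np.array([[-n,c,0],[c,n,0],[0,0,-1]])
    print("shift",np.round(Rt.T@(np.array([x,y,z])-s["tool_pos"])*1000,1),"turn",np.round(np.degrees(R.from_matrix(Rt.T@G).as_rotvec()),2),"tcp",np.round(s["tool_pos"],4))
E
python3 -c "
from h import *
to(.459,.095,.25)"
```

```text
shift [-426.5 -430.   -19.1] turn [-1.000e-01  6.000e-02  7.155e+01] tcp [0.1385 0.6089 0.2302]
```

Emit:
play_rows(steps=[[[-426,-430,-20,0,0,71.5],[-426,-430,-20,0,0,71.5],[-426,-430,-20,0,0,71.5],[-426,-430,-20,0,0,71.5],[-426,-430,-20,0,0,71.5],[-426,-430,-20,0,0,71.5],[-426,-430,-20,0,0,71.5],[-426,-430,-20,0,0,71.5],[-426,-430,-20,0,0,71.5],[-426,-430,-20,0,0,71.5],[-426,-430,-20,0,0,71.5],[-426,-430,-20,0,0,71.5]]], claw=1)

```text
time: 1.1
tool_pos: [0.4032, 0.1832, 0.2476]
tool_rot: [0.0, 0.671, 0.741, 0.0]
contact_force: [1.0, 1.3, -0.6]
gripper_width: 1.002
grasp_force: 0.0
```

```bash
python3 -c "
from h import *
to(.459,.095,.25)"
```

```text
shift [-93.3  46.8  -2.4] turn [ 0.01 -0.01  0.04] tcp [0.4032 0.1832 0.2476]
```

Emit:
play_rows(steps=[[[-80,40,0,0,0,0],[-80,40,0,0,0,0],[-80,40,0,0,0,0],[-80,40,0,0,0,0]]])

```text
time: 1.43
tool_pos: [0.4511, 0.1075, 0.2472]
tool_rot: [-0.0, 0.673, 0.74, -0.0]
contact_force: [-0.2, 0.2, 1.1]
gripper_width: 0.996
grasp_force: 0.0
```

```bash
cat > look.py <<'E'
from h import *; import sys
def top(x,y,h,rad=.06):
    K,T=cam("wrist"); p,d=vision.grab_frame("wrist"); C=cloud(K,T,d)
    m=(np.hypot(C[...,0]-x,C[...,1]-y)<rad)&(abs(C[...,2]-h)<.008)&(d>0); P=C[m]
    (a,b),r=cv2.minEnclosingCircle(P[:,:2].astype(np.float32))
    print("circle",np.round([a,b,r],4),"mid",np.round((P.min(0)+P.max(0))/2,4),"z",np.round(np.median(P[:,2]),4),m.sum()); return p
E
python3 - <<'E'
from look import *
cv2.imwrite("pics/w1.png",top(.459,.095,.15)); to(.459,.095,.25)
E
```

```text
circle [0.4569 0.0962 0.025 ] mid [0.4568 0.0961 0.148 ] z 0.1511 3899
shift [-14.8   7.2  -2.8] turn [-0.08 -0.04 -0.09] tcp [0.4504 0.109  0.2473]
```

View pics/w1.png

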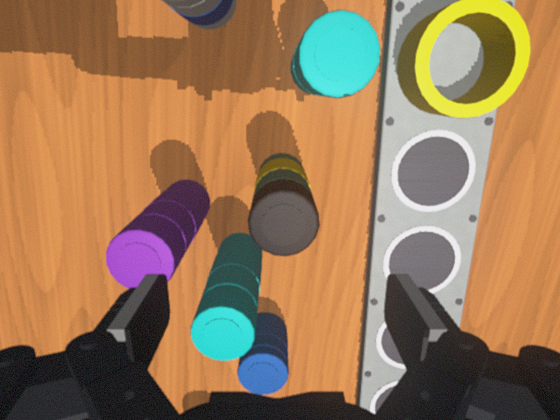

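Emit:
play_rows(steps=[[[-13.5,5,0,0,0,0],[-13.5,5,0,0,0,0],[-13.5,5,35,0,0,0],[-13.5,5,70,0,0,0],[-13.5,5,105,0,0,0],[-13.5,5,135,0,0,0],[-13.5,5,142,0,0,0],[-13.5,5,142,0,0,0],[-13.5,5,142,0,0,0]]])

```text
time: 2.23
tool_pos: [0.4572, 0.0976, 0.107]
tool_rot: [0.0, 0.671, 0.742, 0.0]
contact_force: [1.0, 0.1, 0.3]
gripper_width: 1.004
grasp_force: 0.0
```

Emit:
play_rows(steps=[[[0,0,0,0,0,0],[0,0,0,0,0,0],[0,0,0,0,0,0],[0,0,0,0,0,0],[0,0,0,0,0,0],[0,0,0,0,0,0],[0,0,0,0,0,0],[0,0,0,0,0,0],[0,0,0,0,0,0],[0,0,0,0,0,0],[0,0,0,0,0,0],[0,0,0,0,0,0]]], claw=-1)

```text
time: 3.23
tool_pos: [0.4581, 0.0967, 0.1082]
tool_rot: [0.001, 0.671, 0.741, 0.001]
contact_force: [-2.2, -0.4, 4.8]
gripper_width: 0.576
grasp_force: 61.3
```

```bash
python3 -c "
from h import *
to(.457,.096,.105);print(manip.state()['grasp_force'])"
```

```text
shift [-0.6 -1.1  3.2] turn [ 0.15 -0.01  0.03] tcp [0.4581 0.0967 0.1082]
61.30848169326782
```

Emit:
play_rows(steps=[[[0,0,-40,0,0,0],[0,0,-80,0,0,0],[0,0,-120,0,0,0],[0,0,-160,0,0,0],[0,0,-200,0,0,0],[-20,25,-200,0,0,0],[-50,50,-200,0,0,0],[-80,75,-200,0,0,0],[-110,100,-200,0,0,0],[-140,125,-200,0,0,0],[-165,150,-200,0,0,0],[-195,152,-200,0,0,0]]])

```text
time: 4.23
tool_pos: [0.63, -0.0835, 0.3049]
tool_rot: [-0.0, 0.671, 0.741, 0.001]
contact_force: [-1.4, -0.4, -2.1]
gripper_width: 0.576
grasp_force: 63.5
```

Emit:
play_rows(steps=[[[0,0,0,0,0,0],[0,0,0,0,0,0],[0,0,0,0,0,0]]])

```text
time: 4.48
tool_pos: [0.6272, -0.0823, 0.3058]
tool_rot: [-0.0, 0.671, 0.741, 0.0]
contact_force: [-0.0, 0.3, -2.4]
gripper_width: 0.568
grasp_force: 63.6
```

```bash
python3 - <<'E'
from h import *
i=vision.camera_info("wrist");K=i["K"]
T=np.eye(4);T[:3,:3]=q2R([0,.673,.74,0]);T[:3,3]=[.4504,.109,.2473];T=T@i["T_tool_cam"]
for p in [(433,171),(422,261)]: print(ray(K,T,*p,.02))
K,T=cam("wrist"); p,d=vision.grab_frame("wrist"); cv2.imwrite("pics/w2.png",p); np.savez("w2.npz",K=K,T=T,d=d)
s=manip.state();to(.6387,-.1815,.308);print(s["grasp_force"])
E
```

```text
[0.60882574 0.12080099 0.02      ]
[0.61913032 0.02080317 0.02      ]
shift [-100.3    1.6   -2. ] turn [ 0.01 -0.02  0.07] tcp [ 0.6271 -0.0818  0.306 ]
63.55185270309448
```

View pics/w2.png

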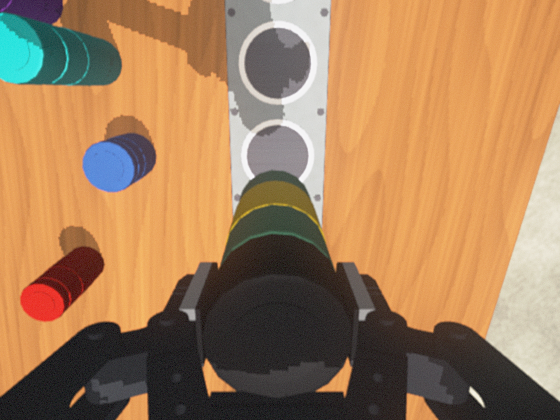

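```bash
python3 - <<'E'
from h import *
z=np.load("w2.npz")
for p in [(277.5,62.5),(278,155)]: print(ray(z["K"],z["T"],*p,.02))
E
```

```text
[0.6180684  0.02049276 0.02      ]
[ 0.62862346 -0.07914297  0.02      ]
```

Emit:
play_rows(steps=[[[-35,1,0,0,0,0],[-70,1.5,0,0,0,0],[-99,2,0,0,0,0],[-99,2,0,0,0,0],[-99,2,35,0,0,0],[-99,2,70,0,0,0],[-99,2,105,0,0,0],[-99,2,140,0,0,0],[-99,2,160,0,0,0],[-99,2,170,0,0,0],[-99,2,172,0,0,0],[-99,2,172,0,0,0]]])

```text
time: 5.53
tool_pos: [0.6395, -0.18, 0.1345]
tool_rot: [0.0, 0.671, 0.742, 0.0]
contact_force: [-0.2, 0.6, -0.2]
gripper_width: 0.57
grasp_force: 63.8
```

Emit:
play_rows(steps=[[[0,0,1,0,0,0],[0,0,2,0,0,0],[0,0,3,0,0,0],[0,0,4,0,0,0],[0,0,4,0,0,0]]])

```text
time: 5.95
tool_pos: [0.6394, -0.1809, 0.1303]
tool_rot: [0.0, 0.671, 0.741, 0.0]
contact_force: [-0.2, 0.3, -2.4]
gripper_width: 0.576
grasp_force: 63.8
```

```bash
python3 - <<'E'
from h import *
p,d=vision.grab_frame("side"); cv2.imwrite("pics/s2.png",cv2.resize(p[170:320,260:480],None,fx=3.5,fy=3.5,interpolation=cv2.INTER_CUBIC))
to(.6385,-.18,.128)
E
```

```text
shift [ 0.9 -0.7  2.2] turn [0.02 0.01 0.04] tcp [ 0.6393 -0.1808  0.1302]
```

View pics/s2.png

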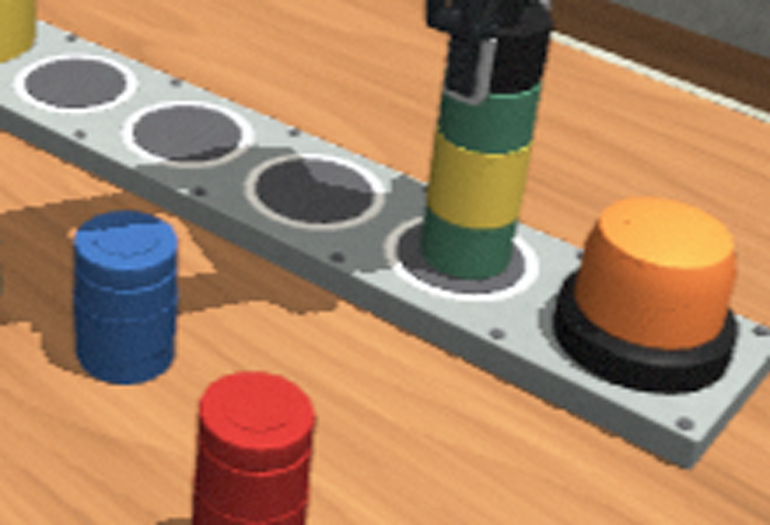

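The can stands nearly centred in mark_d's ring: its base spans x 422–514 against 387–540 for the ring. I'll lower it until it touches, then release.

Emit:
play_rows(steps=[[[0,0,1,0,0,0],[0,0,2,0,0,0],[0,0,2.5,0,0,0],[0,0,3,0,0,0],[0,0,3,0,0,0],[0,0,3,0,0,0]]])

```text
time: 6.5
tool_pos: [0.6394, -0.181, 0.1283]
tool_rot: [0.0, 0.671, 0.741, -0.0]
contact_force: [-2.9, 1.2, 5.8]
gripper_width: 0.571
grasp_force: 64.4
```

Emit:
play_rows(steps=[[[0,0,0,0,0,0],[0,0,0,0,0,0],[0,0,0,0,0,0],[0,0,0,0,0,0],[0,0,0,0,0,0],[0,0,0,0,0,0],[0,0,0,0,0,0],[0,0,-30,0,0,0],[0,0,-70,0,0,0],[0,0,-110,0,0,0],[0,0,-110,0,0,0]]], claw=1)

```text
time: 7.42
tool_pos: [0.6433, -0.1823, 0.2483]
tool_rot: [0.008, 0.671, 0.741, 0.003]
contact_force: [0.5, -0.6, 2.9]
gripper_width: 0.996
grasp_force: 0.0
```

```bash
python3 - <<'E'
from look import *
top(.639,-.18,.17)
to(.374,.257,.225)
E
```

```text
circle [ 0.6384 -0.1818  0.0251] mid [ 0.6384 -0.1816  0.1678] z 0.1711 4673
shift [ 463.4 -223.6   14.4] turn [0.63 0.33 0.05] tcp [ 0.6422 -0.1819  0.2445]
```

Emit:
play_rows(steps=[[[36,-17,0,0,0,0],[72,-35,0,0,0,0],[108,-52,0,0,0,0],[144,-70,0,0,0,0],[180,-87,0,0,0,0],[216,-105,0,0,0,0],[252,-122,0,0,0,0],[288,-140,0,0,0,0],[324,-157,0,0,0,0],[360,-175,0,0,0,0],[396,-192,0,0,0,0],[432,-210,8,0,0,0]]])

```text
time: 8.47
tool_pos: [0.3868, 0.2299, 0.2296]
tool_rot: [0.001, 0.671, 0.741, 0.001]
contact_force: [0.6, 0.5, 1.1]
gripper_width: 1.0
grasp_force: 0.0
```

Emit:
play_rows(steps=[[[30,-13,8,0,0,0],[30,-13,8,0,0,0],[30,-13,8,0,0,0],[30,-13,8,0,0,0],[30,-13,8,0,0,0]]])

```text
time: 8.88
tool_pos: [0.3722, 0.2562, 0.2208]
tool_rot: [0.0, 0.672, 0.741, -0.0]
contact_force: [-0.2, -0.8, -0.1]
gripper_width: 1.002
grasp_force: 0.0
```

```bash
python3 - <<'E'
from look import *
top(.374,.257,.125)
to(.373,.257,.08)
E
```

```text
circle [0.3721 0.2578 0.0269] mid [0.3722 0.2579 0.1227] z 0.1261 4756
shift [  0.8   0.7 140.9] turn [ 0.02  0.01 -0.06] tcp [0.3723 0.2561 0.2209]
```

Emit:
play_rows(steps=[[[2,0,0,0,0,0],[2,0,35,0,0,0],[2,0,70,0,0,0],[2,0,105,0,0,0],[2,0,135,0,0,0],[2,0,141,0,0,0],[2,0,141,0,0,0],[2,0,141,0,0,0]]])

```text
time: 9.6
tool_pos: [0.3725, 0.259, 0.0811]
tool_rot: [0.0, 0.672, 0.741, 0.001]
contact_force: [0.6, -0.2, 0.4]
gripper_width: 1.002
grasp_force: 0.0
```

Emit:
play_rows(steps=[[[0,0,0,0,0,0],[0,0,0,0,0,0],[0,0,0,0,0,0],[0,0,0,0,0,0],[0,0,0,0,0,0],[0,0,0,0,0,0],[0,0,0,0,0,0],[0,0,0,0,0,0],[0,0,0,0,0,0],[0,0,0,0,0,0],[0,0,0,0,0,0]]], claw=-1)

```text
time: 10.52
tool_pos: [0.3728, 0.2597, 0.0823]
tool_rot: [0.001, 0.671, 0.741, 0.002]
contact_force: [-1.2, -0.6, 6.2]
gripper_width: 0.619
grasp_force: 62.0
```

```bash
python3 - <<'E'
from look import *
to(.6283,-.0805,.28)
E
```

```text
shift [-363.6  221.2 -197.4] turn [ 0.19 -0.07  0.06] tcp [0.3728 0.2597 0.0823]
```

Emit:
play_rows(steps=[[[0,0,-40,0,0,0],[0,0,-80,0,0,0],[0,0,-120,0,0,0],[0,0,-160,0,0,0],[0,0,-195,0,0,0],[-30,18,-197,0,0,0],[-65,40,-197,0,0,0],[-100,61,-197,0,0,0],[-135,82,-197,0,0,0],[-170,104,-197,0,0,0],[-205,125,-197,0,0,0],[-240,147,-197,0,0,0]]])

```text
time: 11.52
tool_pos: [0.5421, 0.0328, 0.2772]
tool_rot: [0.0, 0.671, 0.741, 0.0]
contact_force: [0.8, 0.5, -1.8]
gripper_width: 0.618
grasp_force: 64.4
```

Emit:
play_rows(steps=[[[-30,18,0,0,0,0],[-60,37,0,0,0,0],[-90,56,0,0,0,0],[-115,70,0,0,0,0],[-122,74,0,0,0,0],[-122,74,0,0,0,0],[-122,74,0,0,0,0]]])

```text
time: 12.1
tool_pos: [0.6268, -0.0791, 0.2766]
tool_rot: [-0.001, 0.671, 0.741, -0.0]
contact_force: [-0.6, 0.8, -2.2]
gripper_width: 0.62
grasp_force: 64.4
```

```bash
python3 - <<'E'
from look import *
to(.6283,-.079,.108)
E
```

```text
shift [ -0.2   1.7 168.6] turn [-0.05 -0.05  0.03] tcp [ 0.6268 -0.0791  0.2766]
```

Emit:
play_rows(steps=[[[0,1.5,35,0,0,0],[0,1.5,70,0,0,0],[0,1.5,105,0,0,0],[0,1.5,140,0,0,0],[0,1.5,160,0,0,0],[0,1.5,166,0,0,0],[0,1.5,168,0,0,0],[0,1.5,170,0,0,0],[0,1.5,171,0,0,0],[0,1.5,172,0,0,0],[0,1.5,172,0,0,0],[0,1.5,172,0,0,0]]])

```text
time: 13.1
tool_pos: [0.6293, -0.0795, 0.1061]
tool_rot: [0.001, 0.671, 0.741, 0.0]
contact_force: [0.1, -0.1, -2.7]
gripper_width: 0.625
grasp_force: 64.4
```

Emit:
play_rows(steps=[[[0,0,0.5,0,0,0],[0,0,1,0,0,0],[0,0,1,0,0,0]]])

```text
time: 13.35
tool_pos: [0.6286, -0.0793, 0.1038]
tool_rot: [-0.0, 0.671, 0.741, -0.0]
contact_force: [-0.2, -1.3, -2.0]
gripper_width: 0.619
grasp_force: 64.4
```

Emit:
play_rows(steps=[[[0,0,1,0,0,0],[0,0,1.5,0,0,0],[0,0,2,0,0,0],[0,0,2,0,0,0]]])

```text
time: 13.68
tool_pos: [0.6287, -0.0794, 0.1025]
tool_rot: [0.0, 0.671, 0.741, -0.0]
contact_force: [-2.6, 0.1, 2.6]
gripper_width: 0.618
grasp_force: 64.6
```

Contact. Release and retreat.

Emit:
play_rows(steps=[[[0,0,0,0,0,0],[0,0,0,0,0,0],[0,0,0,0,0,0],[0,0,0,0,0,0],[0,0,0,0,0,0],[0,0,0,0,0,0],[0,0,0,0,0,0],[0,0,-30,0,0,0],[0,0,-70,0,0,0],[0,0,-110,0,0,0],[0,0,-135,0,0,0],[0,0,-135,0,0,0]]], claw=1)

```text
time: 14.68
tool_pos: [0.6322, -0.0801, 0.246]
tool_rot: [0.006, 0.671, 0.741, 0.003]
contact_force: [-0.4, 0.3, 1.3]
gripper_width: 1.005
grasp_force: 0.0
```

```bash
python3 - <<'E'
from look import *
top(.628,-.08,.145)
to(.391,-.248,.2)
E
```

```text
circle [ 0.6282 -0.0814  0.027 ] mid [ 0.6282 -0.0811  0.1429] z 0.1461 4553
shift [-143.5 -255.7   40.5] turn [0.49 0.17 0.05] tcp [ 0.6309 -0.0798  0.2422]
```

Emit:
play_rows(steps=[[[-17,-30,0,0,0,0],[-34,-60,0,0,0,0],[-52,-92,0,0,0,0],[-70,-124,0,0,0,0],[-88,-155,10,0,0,0],[-105,-187,20,0,0,0],[-122,-218,30,0,0,0],[-140,-248,35,0,0,0],[-143,-253,36,0,0,0],[-143,-253,36,0,0,0],[-143,-253,36,0,0,0],[-143,-253,36,0,0,0]]])

```text
time: 15.73
tool_pos: [0.3917, -0.2461, 0.2007]
tool_rot: [-0.0, 0.671, 0.742, 0.0]
contact_force: [-0.7, 0.0, -0.3]
gripper_width: 1.002
grasp_force: 0.0
```

```bash
python3 - <<'E'
from look import *
top(.391,-.248,.1)
to(.390,-.248,.055)
E
```

```text
circle [ 0.3904 -0.2491  0.0241] mid [ 0.3903 -0.249   0.0978] z 0.1011 3587
shift [ -1.8  -2.1 145.8] turn [ 0.01 -0.01  0.14] tcp [ 0.3919 -0.246   0.2008]
```

Emit:
play_rows(steps=[[[-3,-2,0,0,0,0],[-3,-2,35,0,0,0],[-3,-2,70,0,0,0],[-3,-2,105,0,0,0],[-3,-2,135,0,0,0],[-3,-2,145,0,0,0],[-3,-2,145,0,0,0],[-3,-2,145,0,0,0]]])

```text
time: 16.45
tool_pos: [0.39, -0.2499, 0.0566]
tool_rot: [0.0, 0.671, 0.742, 0.0]
contact_force: [0.4, -0.5, 0.8]
gripper_width: 0.999
grasp_force: 0.0
```

Emit:
play_rows(steps=[[[0,0,0,0,0,0],[0,0,0,0,0,0],[0,0,0,0,0,0],[0,0,0,0,0,0],[0,0,0,0,0,0],[0,0,0,0,0,0],[0,0,0,0,0,0],[0,0,0,0,0,0],[0,0,0,0,0,0],[0,0,0,0,0,0],[0,0,0,0,0,0]]], claw=-1)

```text
time: 17.37
tool_pos: [0.3906, -0.251, 0.0581]
tool_rot: [0.002, 0.671, 0.741, -0.0]
contact_force: [-0.2, 0.1, 6.8]
gripper_width: 0.55
grasp_force: 61.6
```

```bash
python3 - <<'E'
from look import *
to(.6187,.0195,.26)
E
```

```text
shift [ 246.   254.3 -202. ] turn [0.15 0.17 0.05] tcp [ 0.3906 -0.251   0.0581]
```

Emit:
play_rows(steps=[[[0,0,-40,0,0,0],[0,0,-80,0,0,0],[0,0,-120,0,0,0],[0,0,-160,0,0,0],[0,0,-200,0,0,0],[25,26,-202,0,0,0],[50,52,-202,0,0,0],[75,78,-202,0,0,0],[100,104,-202,0,0,0],[125,130,-202,0,0,0],[150,156,-202,0,0,0],[175,182,-202,0,0,0]]])

```text
time: 18.37
tool_pos: [0.5537, -0.0559, 0.2576]
tool_rot: [-0.0, 0.671, 0.741, -0.0]
contact_force: [0.5, -1.5, -1.4]
gripper_width: 0.549
grasp_force: 62.5
```

Emit:
play_rows(steps=[[[25,26,0,0,0,0],[50,52,0,0,0,0],[66,69,0,0,0,0],[69,72,0,0,0,0],[69,72,0,0,0,0],[69,72,0,0,0,0],[69,72,0,0,0,0]]])

```text
time: 18.95
tool_pos: [0.6173, 0.0172, 0.2577]
tool_rot: [-0.0, 0.672, 0.741, -0.0]
contact_force: [0.2, -0.4, -1.9]
gripper_width: 0.549
grasp_force: 62.7
```

```bash
python3 - <<'E'
from look import *
to(.6187,.0178,.08)
E
```

```text
shift [  0.5   1.6 177.7] turn [-0.04  0.02 -0.01] tcp [0.6173 0.0172 0.2577]
```

Emit:
play_rows(steps=[[[0.5,1.5,35,0,0,0],[0.5,1.5,70,0,0,0],[0.5,1.5,105,0,0,0],[0.5,1.5,140,0,0,0],[0.5,1.5,165,0,0,0],[0.5,1.5,174,0,0,0],[0.5,1.5,177,0,0,0],[0.5,1.5,178,0,0,0],[0.5,1.5,179,0,0,0],[0.5,1.5,180,0,0,0],[0.5,1.5,180.5,0,0,0],[0.5,1.5,180.5,0,0,0]]])

```text
time: 19.95
tool_pos: [0.62, 0.0187, 0.0784]
tool_rot: [0.001, 0.671, 0.741, 0.001]
contact_force: [-0.1, -0.5, -2.4]
gripper_width: 0.551
grasp_force: 63.0
```

Emit:
play_rows(steps=[[[0,0,0.5,0,0,0],[0,0,1,0,0,0],[0,0,1,0,0,0],[0,0,1,0,0,0]]])

```text
time: 20.28
tool_pos: [0.62, 0.0188, 0.0781]
tool_rot: [0.0, 0.671, 0.741, 0.0]
contact_force: [-3.2, 0.0, 6.8]
gripper_width: 0.551
grasp_force: 63.2
```

Emit:
play_rows(steps=[[[0,0,0,0,0,0],[0,0,0,0,0,0],[0,0,0,0,0,0],[0,0,0,0,0,0],[0,0,0,0,0,0],[0,0,0,0,0,0],[0,0,0,0,0,0],[0,0,-30,0,0,0],[0,0,-70,0,0,0],[0,0,-110,0,0,0],[0,0,-145,0,0,0],[0,0,-145,0,0,0]]], claw=1)

```text
time: 21.28
tool_pos: [0.6238, 0.0184, 0.232]
tool_rot: [0.006, 0.671, 0.741, 0.005]
contact_force: [1.6, -0.4, 0.9]
gripper_width: 1.0
grasp_force: 0.0
```

```bash
python3 - <<'E'
from look import *
top(.619,.019,.12)
to(.4558,-.0995,.19)
E
```

```text
circle [0.6198 0.0207 0.024 ] mid [0.6199 0.0207 0.1178] z 0.1211 3371
shift [-100.9 -177.9   36.3] turn [0.63 0.12 0.05] tcp [0.6224 0.0185 0.228 ]
```

Emit:
play_rows(steps=[[[-18,-32,0,0,0,0],[-36,-64,0,0,0,0],[-54,-96,0,0,0,0],[-72,-128,0,0,0,0],[-90,-160,15,0,0,0],[-101,-176,30,0,0,0],[-101,-176,32,0,0,0],[-101,-176,32,0,0,0],[-101,-176,32,0,0,0],[-101,-176,32,0,0,0]]])

```text
time: 22.17
tool_pos: [0.4553, -0.0987, 0.1899]
tool_rot: [0.0, 0.671, 0.742, 0.0]
contact_force: [0.9, -0.1, 0.3]
gripper_width: 0.999
grasp_force: 0.0
```

```bash
python3 - <<'E'
from look import *
top(.456,-.0995,.075)
to(.4558,-.0995,.035)
E
```

```text
circle [ 0.4559 -0.0992  0.027 ] mid [ 0.4557 -0.0992  0.0729] z 0.0761 4128
shift [ -0.8   0.2 155.1] turn [0.06 0.02 0.12] tcp [ 0.4554 -0.0987  0.1901]
```

Emit:
play_rows(steps=[[[-0.5,0,35,0,0,0],[-0.5,0,70,0,0,0],[-0.5,0,105,0,0,0],[-0.5,0,135,0,0,0],[-0.5,0,150,0,0,0],[-0.5,0,155,0,0,0],[-0.5,0,155,0,0,0],[-0.5,0,155,0,0,0]]])

```text
time: 22.88
tool_pos: [0.4556, -0.0997, 0.0355]
tool_rot: [0.001, 0.671, 0.742, 0.0]
contact_force: [1.1, 0.9, -0.8]
gripper_width: 1.0
grasp_force: 0.0
```

Emit:
play_rows(steps=[[[0,0,0,0,0,0],[0,0,0,0,0,0],[0,0,0,0,0,0],[0,0,0,0,0,0],[0,0,0,0,0,0],[0,0,0,0,0,0],[0,0,0,0,0,0],[0,0,0,0,0,0],[0,0,0,0,0,0],[0,0,0,0,0,0],[0,0,0,0,0,0]]], claw=-1)

```text
time: 23.8
tool_pos: [0.4559, -0.1002, 0.0363]
tool_rot: [0.002, 0.671, 0.741, 0.001]
contact_force: [0.3, -0.0, 6.4]
gripper_width: 0.621
grasp_force: 63.0
```

```bash
python3 - <<'E'
from look import *
to(.609,.1195,.25)
E
```

```text
shift [ 203.2  174.8 -213.4] turn [0.19 0.09 0.04] tcp [ 0.4559 -0.1002  0.0363]
```

Emit:
play_rows(steps=[[[0,0,-40,0,0,0],[0,0,-80,0,0,0],[0,0,-120,0,0,0],[0,0,-160,0,0,0],[0,0,-200,0,0,0],[25,22,-213,0,0,0],[51,44,-213,0,0,0],[77,66,-213,0,0,0],[103,88,-213,0,0,0],[129,111,-213,0,0,0],[155,134,-213,0,0,0],[180,156,-213,0,0,0]]])

```text
time: 24.8
tool_pos: [0.5921, 0.0966, 0.2467]
tool_rot: [-0.0, 0.671, 0.741, -0.0]
contact_force: [-0.3, -1.3, -1.0]
gripper_width: 0.616
grasp_force: 63.9
```

Emit:
play_rows(steps=[[[20,18,0,0,0,0],[22,19,0,0,0,0],[22,19,0,0,0,0],[22,19,0,0,0,0],[22,19,0,0,0,0]]])

```text
time: 25.22
tool_pos: [0.6078, 0.1177, 0.2471]
tool_rot: [-0.0, 0.672, 0.741, -0.0]
contact_force: [-1.2, -0.1, -1.6]
gripper_width: 0.616
grasp_force: 64.0
```

```bash
python3 - <<'E'
from look import *
to(.609,.1185,.0563)
E
```

```text
shift [  0.7   1.4 190.8] turn [-0.04  0.02 -0.01] tcp [0.6078 0.1177 0.2471]
```

Emit:
play_rows(steps=[[[0.5,1,35,0,0,0],[0.5,1,70,0,0,0],[0.5,1,105,0,0,0],[0.5,1,140,0,0,0],[0.5,1,170,0,0,0],[0.5,1,185,0,0,0],[0.5,1,189,0,0,0],[0.5,1,191,0,0,0],[0.5,1,192,0,0,0],[0.5,1,192.5,0,0,0],[0.5,1,193,0,0,0],[0.5,1,193,0,0,0]]])

```text
time: 26.22
tool_pos: [0.6099, 0.1187, 0.0561]
tool_rot: [0.001, 0.671, 0.741, 0.0]
contact_force: [-3.1, -1.2, 5.9]
gripper_width: 0.619
grasp_force: 66.5
```

Emit:
play_rows(steps=[[[0,0,0.5,0,0,0],[0,0,1,0,0,0],[0,0,1,0,0,0],[0,0,1,0,0,0]]])

```text
time: 26.55
tool_pos: [0.61, 0.1187, 0.056]
tool_rot: [0.001, 0.671, 0.741, -0.0]
contact_force: [-5.5, -2.6, 9.7]
gripper_width: 0.617
grasp_force: 66.9
```

Release, rise and move back towards the robot so the overhead view is clear.

Emit:
play_rows(steps=[[[0,0,-0.5,0,0,0],[0,0,-0.5,0,0,0],[0,0,-0.5,0,0,0],[0,0,-0.5,0,0,0],[0,0,-0.5,0,0,0],[0,0,-0.5,0,0,0],[0,0,-0.5,0,0,0],[0,0,-30,0,0,0],[0,0,-70,0,0,0],[0,0,-110,0,0,0],[0,0,-150,0,0,0],[0,0,-180,0,0,0]]], claw=1)

```text
time: 27.55
tool_pos: [0.6102, 0.1194, 0.2375]
tool_rot: [0.001, 0.671, 0.741, 0.001]
contact_force: [0.1, 1.3, 1.0]
gripper_width: 0.999
grasp_force: 0.0
```

Emit:
play_rows(steps=[[[20,-20,0,0,0,0],[45,-45,0,0,0,0],[70,-70,0,0,0,0],[95,-95,0,0,0,0],[120,-120,0,0,0,0],[145,-145,0,0,0,0],[170,-170,0,0,0,0],[195,-195,0,0,0,0],[200,-200,0,0,0,0],[200,-200,0,0,0,0],[200,-200,0,0,0,0]]])

```text
time: 28.47
tool_pos: [0.3908, 0.2985, 0.2334]
tool_rot: [0.0, 0.671, 0.742, 0.0]
contact_force: [0.2, -1.2, -0.3]
gripper_width: 0.999
grasp_force: 0.0
```

```bash
python3 - <<'E'
from h import *
K,T=cam("top"); p,D=vision.grab_frame("top"); C=cloud(K,T,D)
for n,x,y,h in [("filler",.61,.118,.095),("oil",.62,.018,.12),("polish",.63,-.083,.145),("spray",.64,-.182,.17),("beacon",.649,-.285,.092),("tape",.6,.219,.07)]:
    m=(np.hypot(C[...,0]-x,C[...,1]-y)<.055)&(abs(C[...,2]-h)<.008); P=C[m]
    c,r=cv2.minEnclosingCircle(P[:,:2].astype(np.float32)); print(n,np.round(c,4),round(r,4))
cv2.imwrite("pics/t3.png",cv2.resize(p[130:250,165:435],None,fx=2.9,fy=2.9,interpolation=cv2.INTER_CUBIC))
p,_=vision.grab_frame("side"); cv2.imwrite("pics/s3.png",cv2.resize(p[120:320,220:500],None,fx=2.8,fy=2.8,interpolation=cv2.INTER_CUBIC))
E
```

```text
filler [0.6129 0.1187] 0.0269
oil [0.6211 0.02  ] 0.0239
polish [ 0.6303 -0.0828] 0.0272
spray [ 0.64   -0.1825] 0.025
beacon [ 0.6483 -0.285 ] 0.0323
tape [0.5997 0.2192] 0.0461
```

View pics/t3.png

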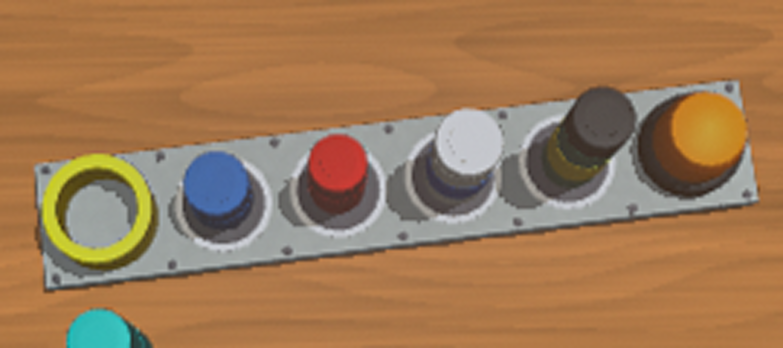

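View pics/s3.png

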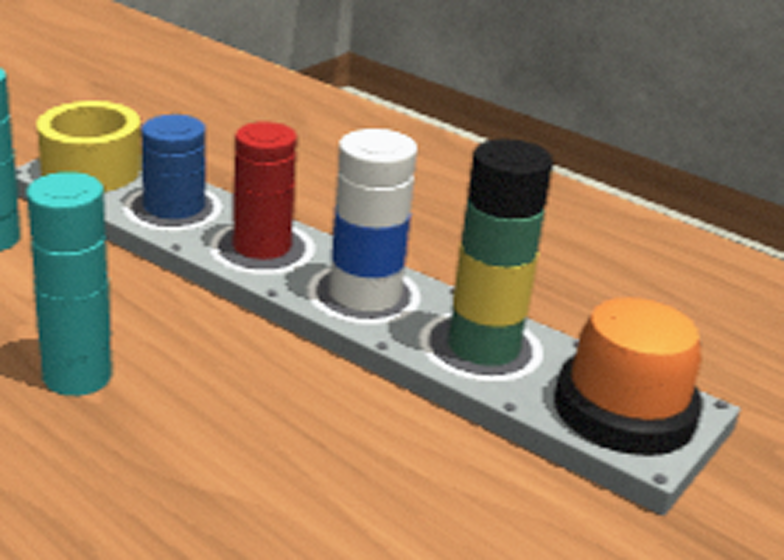

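All four cans are upright, each inside its ring, within about 4 mm of centre in the overhead measurements. The tape measures the same as at the start; the beacon still stands at the end of the board, about 1 mm off its first reading and within camera accuracy.

```bash
python3 -c "
from plant import order
print(order.job_done())"
```

```text
the job is handed in; nothing more can be done
None
```

I handed the job in at about 29 s: spray, polish, oil and filler stand upright in order from the beacon to the tape, each within about 4 mm of its circle's centre, and the beacon and tape were not moved.

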